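# Raise the lift shelf over its rungs and park the label bin under it

### The job

Make room for the label bin: lift the rack's shelf by its bow handle until the gravity pawl has passed the third rung from the bottom, lower it gently so that the pawl stands on that third rung, and let go. Then put the tall narrow bin on the table under the shelf, beside the flat tin, square to the rack with its low front wall facing out, pushed back fully against the rear rail. Do not drop the shelf, and leave everything else where it stands.

Things in the scene. Friction and masses are not known exactly. Their poses are not given: they have to be found in the camera images.
- rack: Fixed grey steel rack like a short ladder: two square uprights 25 mm thick, 293 mm high, 240 mm apart inside, joined by five round rungs of 12 mm. Origin: on the table under the middle of the shelf; +x points to the back, open side at -x. Rung line at x = +100. Flat feet 10 mm high lie along both sides at y = +-117 to +-148, x = -85 to +135.
- third_rung (a point): Middle of the third rung from the bottom (12 mm steel bar along the rack's y): x = +100 in the rack's frame, 165 mm above the table. The five rungs have a pitch of 40 mm, the lowest 85 mm above the table.
- rail (a point): Middle of the foot of the rear rail's front face: a strip 40 mm high across the rack at x = +75 in its frame, against which the bin is pushed.
- shelf (a joint): Height of the sliding shelf in m, up positive. At 0, 0.040, 0.080, 0.120, 0.160 its pawl stands on rung 1, 2, 3, 4, 5 from the bottom; it starts on 1. 0.76 kg; slides freely and falls unless the pawl stands on a rung. The shelf's own stock of flat bags travels with it.
- deck_front (a point): Middle of the lower front edge of the shelf's deck, at x = -85 in the rack's frame, 58 mm above the table plus the shelf's joint value. The deck is 236 mm wide, reaches back to x = +70, and is 4 mm thick with lips 16 mm high. Its bag stacks, 24 mm high, lie at the rear corners.
- handle (a point): Middle of the bar of the shelf's bow handle: round steel bar of 10 mm, 110 mm long along the rack's y, on a post at each end; at x = -70 in the rack's frame, 45 mm above the deck's top face, 107 mm above the table plus the shelf's joint value.
- pawl (a joint): Tilt of the shelf's gravity pawl (rad): a steel dog with a heavy tail at the middle of the shelf's rear edge. 0: level, nose out over the rungs, able to bear. Going up, each rung tips it (to about 0.7); 16 mm above the height of standing on a rung it is past that rung and drops back to 0, and lowering seats it. From 21 mm above, the next rung begins to tip it, which is harmless.
- bin: Narrow open bin of brown corrugated board, 220 mm long (x), 60 mm wide (y), 118 mm high, walls 4 mm, 0.3 to 0.6 kg, holding stacks of round white card labels below its rim; loose on the table. Origin: centre of its underside; +x points to its back. Its front wall (at -x) is only 75 mm high, the back wall and both sides are full height. Against the rear rail its origin lies at x = -35 in the rack's frame.
- bin_front (a point): Middle of the lower edge of the bin's low front wall, 110 mm in front of its origin.
- tin: Long flat lidded steel tin, 182 mm (x) by 62 mm (y), 45 mm high, loose on the table under the shelf near the rear rail, left, right or in the middle, its front end just sticking out; the bin goes on the wider free side of it. Origin: centre of its underside. To be left alone.
- tape_roll: Roll of brown tape lying flat, 90 mm outside, 48 mm high, at the far side. Origin: centre of its underside. To be left alone.
- label_box: Small closed white card box, 75 mm (x) by 50 mm (y), 90 mm high, beside the bin. Origin: centre of its underside. To be left alone.
- bowl: Steel paste bowl, 136 mm across the rim, 58 mm high, with a red-handled brush leaning out to 120 mm height. Origin: centre of its underside. To be left alone.
- jar: White plastic jar, 72 mm across, 95 mm high, beside the bin. Origin: centre of its underside. To be left alone.
- bag_stack: Stack of flat brown bags, 200 mm (x) by 150 mm (y), 56 mm high. Origin: centre of its underside. To be left alone.
- navy_stack: Stack of flat navy bags, 170 mm (x) by 130 mm (y), 35 mm high. Origin: centre of its underside. To be left alone.

How it is judged:
On the way, in this order (a step that is already met when the one before it is completed fails the run):
1. the shelf's pawl stands on the third rung and the shelf has been let go (value of joint shelf between 0.076 and 0.083 m and value of joint pawl below 0.12 rad and velocity of joint shelf between -0.02 and 0.02 m/s and distance between the grasp point and handle above 0.05 m), for 0.2 s.
2. the bin stands under the shelf against the rear rail, square, low front outwards (x of bin in the frame of rack above -0.045 m and x of bin_front in the frame of rack below -0.1 m and y of bin in the frame of rack between -0.095 and 0.095 m and angle between the x axis of bin and the x axis of rack, either way round below 0.1 rad and height (world z) of bin below 0.005 m and angle between bin's own z axis and vertical below 0.04 rad), for 0.2 s.
At the end, for the whole second after the job is handed in: Pawl on the third rung (shelf joint 0.076 to 0.083, pawl under 0.12 rad), shelf at rest; bin upright on the table between the rack's feet, its back within 10 mm of the rear rail, low front outwards, square to the rack within 0.10 rad, at rest (all of step 2 and value of joint shelf between 0.076 and 0.083 m and value of joint pawl below 0.12 rad and velocity of joint shelf between -0.02 and 0.02 m/s and linear speed of bin below 0.02 m/s); the robot touches nothing.
It fails at once if the shelf is dropped (it falls faster than 0.25 m/s) (velocity of joint shelf below -0.25 m/s).
It fails at once if another thing is shifted by more than 30 mm or tipped (distance of any of tin, tape_roll, label_box, bowl, jar, bag_stack, navy_stack from where it was at the start of the episode above 0.03 m or angle between any of tin, tape_roll, label_box, bowl, jar, bag_stack, navy_stack's own z axis and vertical above 0.35 rad).
It also fails if it takes over 72 s, if anything falls off the work surface, if the arm or the gripper's body presses on something with over 40 N, if the wrist force passes 120 N, or if a joint passes its speed limit or range.

### The arm

A 6-joint arm with a two-finger parallel gripper is mounted at the origin on the work surface. World frame = base frame: x ahead of the robot, y to its left, z up, the work surface at z = 0. Lengths are in m, angles in rad, forces in N, time in s.
With the tool pointing down it reaches from about 0.425 to 1.125 m from the base axis. Payload 14.9 kg.
Tool frame: the origin (TCP) lies between the finger pads; the fingertips stand 22 mm ahead of it and the grasp point (between the pads) lies 3 mm ahead of it; z points along the fingers, y is the line along which they close (so a half turn about z gives the same grasp; the last joint's range is limited). The gripper opens to 91 mm and grips with 3 to 60 N. Pads are 32 mm wide; open, the fingers measure 118 mm over their backs; the gripper's body (76 mm by 178 mm) begins 60 mm behind the grasp point.
Start: joints at [1.141, 0.379, 1.734, -0, 1.028, -0.033], TCP at [0.271, 0.646, 0.236] pointing down, gripper open.
Joint ranges: [-2.77, 2.77], [-0.74, 2.19], [0, 2.66], [-1.06, 4.2], [0.31, 2.87], [-3.08, 3.08]. Speed limits (rad/s): [1.89, 1.89, 2.39, 3.14, 3.14, 3.14].

### API

Orientations are given as [roll, pitch, yaw] about the fixed x, y, z axes, in that order (R = Rz(yaw) Ry(pitch) Rx(roll)).
In Python, from cell import r gives the robot as it stands.
- The arm moves only by the shell command python3 -m jog 'ROWS'. ROWS is JSON, a list of rows, each an object of numbers: "fingers": the closure, from -1 (fully open) to 1 (shut); "x", "y", "z": the shift along the tool's x, y, z scaled (see below); "ax", "ay", "az": the turn, a rotation vector about the tool's x, y, z scaled (see below). A call has 1 to 20 rows; each row is the pose to reach, as a shift and turn from the pose commanded when the call began, along the tool's axes at that moment; what a row does not reach only later rows make up. The controller multiplies each number of a shift by 400 mm and each number of a turn by 90 degrees. A row lasts 1/8 s, in which the tool goes at most 62.5 mm and 10.7 degrees, less where a joint would pass 70% of its speed; a pose out of reach is approached as far as the arm can. A call with a number of a shift or a turn outside -1 to 1 is refused whole. A call with a gripper value outside its range is refused whole. The fingers move at their own pace and stop on an object; the grip force is fixed at half the most. Time passes only in rows, so rows that repeat a pose let the fingers close. It gives the time, the measured TCP pose, the force, the opening and the grip force at its end, in the units of the state.
- r.read_state(): the state, without advancing time (a new reading comes with each control period).
- r.snapshot(name): name is "side" or "top" or "wrist"; returns (picture, depth): 480x640x3 uint8, red, green, blue; 480x640 float32, m along the optical axis (not along the pixel's ray), 0 where there is no reading.
- r.camera_params(name): a dict with "camera_matrix" (3x3 intrinsics, pixels), "origin" and "rotation" of the camera in the world. Camera axes: x right, y down, z forward; pixel columns grow to the right and rows downward; lengths in m; the calibration is good to about 2 mm. A picture is of the moment at which its call begins: read the wrist's pose just before it. camera_params takes no time and is no camera call; for the wrist camera it gives the pose at the moment of the call.
- r.finish_job(): hands the job in; it is judged then, once.
Trained networks look in the newest picture that a camera, given by its name, has taken for a name from the list of things; names that differ only in an ending like _2 or _b are one class to them, and where a whole thing is asked for, a point or a joint stands for the part that bears it (a point fixed in the world has none). Each returns a list of dicts, best first, with "score" (0 to 1); they miss things now and then, are a little off and sometimes report something else, mostly with a low value. They report only what shows in the picture. A call takes as long as a camera call.
- r.outline_of(camera, thing): "pixels" (480x640 bool, what is visible of it) and "rect" ([left, top, right, bottom] in pixels, round what is visible of it).
- r.place_of(camera, thing): "at" ([column, row] in pixels: a listed point, or the origin of a listed thing).
The state is a dict: "time": time; "joint_pos": joint angles; "dq": joint speeds; "joint_torque": joint torques, N m; "tool_pos": TCP position; "eef_rot": TCP orientation; "force": force on the tool from outside, world axes, zero at the start; "wrist_torque": the same for the moment, N m; "grip_width": finger opening in m; "gripper_force": force on a finger pad.
Only numpy, scipy, OpenCV 4.12 (cv2) and the standard library are available. Lean on these libraries where they do the work, as an engineer would, in place of code of your own. Each camera call takes 0.05 s, during which the arm holds its last target. There are 200 camera calls.

## Working session

There is one attempt and no reset: what is moved stays moved. The work goes in short steps, Python scripts to look and compute and a shell command to move; the robot and the scene stay as the last step left them, time stands still between calls to the robot, and variables do not carry over. Pictures are saved under pics/ and viewed, at most 10 in all, crops included, and the job is handed in when it is done.

```bash
ls; mkdir -p pics; cat > h.py <<'E'
import numpy as np, cv2
from cell import r
def cam(n):
    p=r.camera_params(n); return np.array(p["camera_matrix"]),np.array(p["origin"]),np.array(p["rotation"])
def ray(n,px,z):
    K,o,R=cam(n); d=R@np.linalg.inv(K)@np.array([px[0],px[1],1.]); return o+d*(z-o[2])/d[2]
def cloud(n,depth,mask=None):
    K,o,R=cam(n); v,u=np.nonzero((depth>0)&(mask if mask is not None else True)); d=depth[v,u]
    P=np.stack([(u-K[0,2])/K[0,0]*d,(v-K[1,2])/K[1,1]*d,d]); return (R@P).T+o
E
python3 - <<'E'
from h import *
s=r.read_state(); print(s['time'],s['tool_pos'],s['eef_rot'])
T={'third_rung':.165,'rail':0,'deck_front':.058,'handle':.107,'bin':0,'bin_front':0,'tin':0,'tape_roll':0,'label_box':0,'bowl':0,'jar':0,'bag_stack':0,'navy_stack':0,'rack':0}
for n in ('side','top'):
    p,d=r.snapshot(n); cv2.imwrite(f'pics/{n}0.png',p[:,:,::-1]); np.save(f'{n}0.npy',d)
    print(n,cam(n)[1])
    for t,z in T.items():
        q=r.place_of(n,t)[:1]
        for a in q: print(t,round(a['score'],2),np.round(a['at']),ray(n,a['at'],z).round(3))
print(r.read_state()['time'])
E
```

```text
pics
0.0 [0.27038282 0.6452528  0.23527729] [-3.14049306e+00 -3.45478703e-05  2.74481288e+00]
side [ 0.0554453  -0.64808361  0.85717636]Traceback (most recent call last):
  File "<stdin>", line 9, in <module>
  File "h.py", line 6, in ray
    K,o,R=cam(n); d=R@np.linalg.inv(K)@np.array([px[0],px[1],1.]); return o+d*(z-o[2])/d[2]
                                                                                       ~^^^
IndexError: invalid index to scalar variable.
```

```bash
python3 - <<'E'
from h import *
print(r.camera_params('side'))
E
```

```text
{'camera_matrix': array([[551.21846512,   0.        , 317.42879809],
       [  0.        , 551.21846512, 241.70458913],
       [  0.        ,   0.        ,   1.        ]]), 'origin': array([ 0.0554453 , -0.64808361,  0.85717636]), 'rotation': array([-2.2812999 , -0.02056804, -0.54306577])}
```

Rotation is roll-pitch-yaw.

```bash
sed -i 's/^from cell/from scipy.spatial.transform import Rotation as Ro\nfrom cell/; s/np.array(p\["rotation"\])/Ro.from_euler("xyz",p["rotation"]).as_matrix()/' h.py
python3 - <<'E'
from h import *
T={'third_rung':.165,'rail':0,'deck_front':.058,'handle':.107,'bin':0,'bin_front':0,'tin':0,'tape_roll':0,'label_box':0,'bowl':0,'jar':0,'bag_stack':0,'navy_stack':0,'rack':0}
for n in ('side','top'):
    p,d=r.snapshot(n); cv2.imwrite(f'pics/{n}0.png',p[:,:,::-1]); np.save(f'{n}0.npy',d)
    print(n,cam(n)[1])
    for t,z in T.items():
        for a in r.place_of(n,t)[:1]: print(t,round(a['score'],2),np.round(a['at']),ray(n,a['at'],z).round(3))
print(r.read_state()['time'])
E
```

```text
side [ 0.0554453  -0.64808361  0.85717636]
third_rung 0.86 [463. 351.] [ 0.546 -0.307  0.165]
rail 0.81 [431. 400.] [ 0.538 -0.279  0.   ]
deck_front 0.81 [379. 316.] [ 0.54  -0.107  0.058]
handle 0.82 [389. 308.] [ 0.537 -0.135  0.107]
bin 0.65 [288. 255.] [0.5   0.189 0.   ]
bin_front 0.83 [276. 225.] [0.528 0.3   0.   ]
tin 0.42 [405. 372.] [ 0.535 -0.207  0.   ]
tape_roll 0.66 [375. 219.] [0.756 0.198 0.   ]
label_box 0.61 [243. 252.] [0.416 0.25  0.   ]
bowl 0.61 [422. 268.] [ 0.744 -0.001  0.   ]
jar 0.95 [325. 223.] [0.639 0.248 0.   ]
bag_stack 0.91 [278. 177.] [0.632 0.485 0.   ]
navy_stack 0.66 [176. 242.] [0.296 0.362 0.   ]
rack 0.83 [408. 370.] [ 0.541 -0.207  0.   ]
top [0.38395429 0.0816198  1.41660272]
third_rung 0.91 [511. 242.] [ 0.544 -0.301  0.165]
deck_front 0.57 [418. 245.] [ 0.546 -0.119  0.058]
handle 0.8 [427. 248.] [ 0.534 -0.133  0.107]
bin 0.78 [285. 258.] [0.511 0.191 0.   ]
bin_front 0.67 [245. 249.] [0.531 0.288 0.   ]
tin 0.66 [512. 240.] [ 0.571 -0.352  0.   ]
tape_roll 0.85 [285. 158.] [0.758 0.199 0.   ]
label_box 0.97 [255. 295.] [0.422 0.259 0.   ]
bowl 0.74 [368. 166.] [ 0.745 -0.004  0.   ]
jar 0.85 [263. 206.] [0.638 0.248 0.   ]
bag_stack 0.59 [163. 204.] [0.637 0.494 0.   ]
navy_stack 0.74 [200. 345.] [0.3   0.384 0.   ]
rack 0.66 [450. 249.] [ 0.546 -0.205  0.   ]
1.6
```

View pics/side0.png

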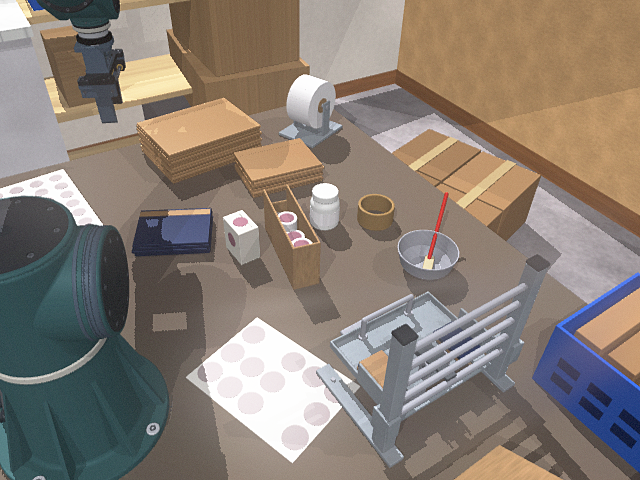

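View pics/top0.png

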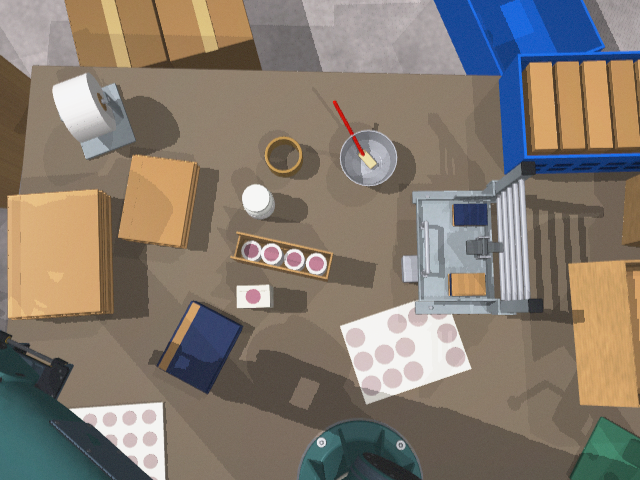

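The arm stands clear of everything. In the side view the bin is at about (290,250) and the rack at about (430,360). In the top view the rack's open side faces left (+y), the tin's end shows at (410,268), and the bin's front is also on the left. Next I get poses from the depth images.

```bash
python3 - <<'E'
from h import *
C=[cloud(n,np.load(f'{n}0.npy')) for n in('side','top')]
for n,P in zip(('side','top'),C):
    box=lambda x0,x1,y0,y1,z0,z1:P[(P[:,0]>x0)&(P[:,0]<x1)&(P[:,1]>y0)&(P[:,1]<y1)&(P[:,2]>z0)&(P[:,2]<z1)]
    print(n)
    U=box(.35,.75,-.4,-.15,.285,.3)
    for a in (U[U[:,0]<.54],U[U[:,0]>.54]):
        if len(a): print('upright',len(a),cv2.minAreaRect(a[:,:2].astype(np.float32)))
    for nm,b in dict(bin=(.43,.59,.05,.32,.108,.125),tin=(.4,.7,-.13,-.06,.035,.05),handle=(.4,.7,-.2,-.06,.104,.118)).items():
        B=box(*b)
        if len(B): print(nm,len(B),np.round(B.mean(0),4),[np.round(v,4) for v in cv2.minAreaRect(B[:,:2].astype(np.float32))], np.round(B.min(0),3),np.round(B.max(0),3))
E
```

```text
side
upright 365 ((0.4091208279132843, -0.3083283603191376), (0.027105016633868217, 0.028469325974583626), 89.41374969482422)
upright 259 ((0.6739826202392578, -0.29857030510902405), (0.028163857758045197, 0.027268139645457268), 0.6942887902259827)
bin 584 [0.5023 0.161  0.1156] [array([0.5074, 0.1862]), array([0.2241, 0.0623]), np.float64(79.337)] [0.457 0.074 0.108] [0.557 0.301 0.122]
tin 111 [ 0.4831 -0.0955  0.0452] [array([ 0.4903, -0.0955]), array([0.0605, 0.0124]), np.float64(2.9099)] [ 0.46  -0.102  0.038] [ 0.521 -0.089  0.048]
handle 325 [ 0.5329 -0.1349  0.11  ] [array([ 0.5349, -0.1334]), array([0.1183, 0.012 ]), np.float64(1.5031)] [ 0.476 -0.141  0.104] [ 0.594 -0.127  0.115]
top
upright 205 ((0.4097951054573059, -0.30528464913368225), (0.024420613422989845, 0.026725418865680695), 1.4300868511199951)
upright 190 ((0.6753218770027161, -0.2963576316833496), (0.027790000662207603, 0.027440983802080154), 2.3122618198394775)
bin 471 [0.5063 0.1801 0.1174] [array([0.5081, 0.1902]), array([0.2195, 0.0605]), np.float64(79.175)] [0.458 0.078 0.108] [0.557 0.303 0.124]
tin 374 [ 0.4921 -0.1031  0.0445] [array([ 0.4923, -0.1036]), array([0.0621, 0.0338]), np.float64(3.5128)] [ 0.46  -0.121  0.035] [ 0.524 -0.085  0.05 ]
handle 238 [ 0.5365 -0.1315  0.1103] [array([ 0.5733, -0.1442]), array([0.0488, 0.1907]), np.float64(70.9122)] [ 0.476 -0.198  0.104] [ 0.655 -0.125  0.118]
```

```bash
cat >> h.py <<'E'
EX=np.array([.0349,-.9994]); EY=np.array([.9994,.0349]); O=np.array([.5385,-.202])
def rk(x,y): return O+x*EX+y*EY
def go(pos,Rt,start=None):
    """units for a move from start (pos,R), default measured, to pos,Rt"""
    s=r.read_state(); p,R=start or (np.array(s['tool_pos']),Ro.from_euler('xyz',s['eef_rot']))
    print('shift',(R.inv().apply(np.array(pos)-p)/.4).round(4),'turn',((R.inv()*Rt).as_rotvec()/(np.pi/2)).round(4))
    return np.array(pos),Rt
E
python3 - <<'E'
from h import *
a=go([.50,.30,.24],Ro.from_euler('xyz',[np.pi,0,2.95]))
b=go([.536,-.132,.20],Ro.from_euler('xyz',[np.pi,0,3.176]),a)
E
```

```text
shift [-0.863  -0.5753 -0.0102] turn [-0.      0.     -0.1306]
shift [-0.294  -1.0431  0.1   ] turn [ 0.      0.     -0.1439]
```

```bash
python3 -m jog '[{"fingers":-1,"x":-0.863,"y":-0.575,"z":-0.01,"az":-0.13},{"fingers":-1,"x":-0.863,"y":-0.575,"z":-0.01,"az":-0.13},{"fingers":-1,"x":-0.863,"y":-0.575,"z":-0.01,"az":-0.13},{"fingers":-1,"x":-0.863,"y":-0.575,"z":-0.01,"az":-0.13},{"fingers":-1,"x":-0.863,"y":-0.575,"z":-0.01,"az":-0.13},{"fingers":-1,"x":-0.863,"y":-0.575,"z":-0.01,"az":-0.13},{"fingers":-1,"x":-0.863,"y":-0.575,"z":-0.01,"az":-0.13},{"fingers":-1,"x":-0.863,"y":-0.575,"z":-0.01,"az":-0.13},{"fingers":-1,"x":-0.863,"y":-0.575,"z":-0.01,"az":-0.13},{"fingers":-1,"x":-0.863,"y":-0.575,"z":-0.01,"az":-0.13}]'
python3 -m jog '[{"fingers":-1,"x":-0.28,"y":-0.99,"az":-0.144},{"fingers":-1,"x":-0.28,"y":-0.99,"az":-0.144},{"fingers":-1,"x":-0.28,"y":-0.99,"az":-0.144},{"fingers":-1,"x":-0.28,"y":-0.99,"az":-0.144},{"fingers":-1,"x":-0.28,"y":-0.99,"az":-0.144},{"fingers":-1,"x":-0.28,"y":-0.99,"az":-0.144},{"fingers":-1,"x":-0.28,"y":-0.99,"az":-0.144},{"fingers":-1,"x":-0.28,"y":-0.99,"az":-0.144},{"fingers":-1,"x":-0.28,"y":-0.99,"az":-0.144},{"fingers":-1,"x":-0.28,"y":-0.99,"az":-0.144}]'
python3 - <<'E'
from h import *
R=Ro.from_euler('xyz',[np.pi,0,3.176])
go([.536,-.132,.111],R)
p,d=r.snapshot('wrist'); cv2.imwrite('pics/w1.png',p[:,:,::-1])
for a in r.place_of('wrist','handle')[:2]: print(a, ray('wrist',a['at'],.108))
P=cloud('wrist',d); h=P[(P[:,2]>.104)&(P[:,2]<.118)&(P[:,1]>-.155)&(P[:,1]<-.11)]; print(len(h),h.mean(0) if len(h) else 0,h.max(0),h.min(0))
print(r.read_state())
E
```

```text
shift [-1.3634 -1.5366  0.3124] turn [-0.      0.     -0.2745]invalid input at $[0]: expected keys fingers, x, y, z, ax, ay, az
invalid input at $[0]: expected keys fingers, x, y, z, ax, ay, az
Traceback (most recent call last):
ValueError: zero-size array to reduction operation maximum which has no identity
```

```bash
python3 -m jog '[{"fingers":-1,"x":-0.863,"y":-0.575,"z":-0.01,"ax":0,"ay":0,"az":-0.13},{"fingers":-1,"x":-0.863,"y":-0.575,"z":-0.01,"ax":0,"ay":0,"az":-0.13},{"fingers":-1,"x":-0.863,"y":-0.575,"z":-0.01,"ax":0,"ay":0,"az":-0.13},{"fingers":-1,"x":-0.863,"y":-0.575,"z":-0.01,"ax":0,"ay":0,"az":-0.13},{"fingers":-1,"x":-0.863,"y":-0.575,"z":-0.01,"ax":0,"ay":0,"az":-0.13},{"fingers":-1,"x":-0.863,"y":-0.575,"z":-0.01,"ax":0,"ay":0,"az":-0.13},{"fingers":-1,"x":-0.863,"y":-0.575,"z":-0.01,"ax":0,"ay":0,"az":-0.13},{"fingers":-1,"x":-0.863,"y":-0.575,"z":-0.01,"ax":0,"ay":0,"az":-0.13},{"fingers":-1,"x":-0.863,"y":-0.575,"z":-0.01,"ax":0,"ay":0,"az":-0.13},{"fingers":-1,"x":-0.863,"y":-0.575,"z":-0.01,"ax":0,"ay":0,"az":-0.13}]'
python3 -m jog '[{"fingers":-1,"x":-0.28,"y":-0.99,"z":0,"ax":0,"ay":0,"az":-0.144},{"fingers":-1,"x":-0.28,"y":-0.99,"z":0,"ax":0,"ay":0,"az":-0.144},{"fingers":-1,"x":-0.28,"y":-0.99,"z":0,"ax":0,"ay":0,"az":-0.144},{"fingers":-1,"x":-0.28,"y":-0.99,"z":0,"ax":0,"ay":0,"az":-0.144},{"fingers":-1,"x":-0.28,"y":-0.99,"z":0,"ax":0,"ay":0,"az":-0.144},{"fingers":-1,"x":-0.28,"y":-0.99,"z":0,"ax":0,"ay":0,"az":-0.144},{"fingers":-1,"x":-0.28,"y":-0.99,"z":0,"ax":0,"ay":0,"az":-0.144},{"fingers":-1,"x":-0.28,"y":-0.99,"z":0,"ax":0,"ay":0,"az":-0.144},{"fingers":-1,"x":-0.28,"y":-0.99,"z":0,"ax":0,"ay":0,"az":-0.144}]'
python3 - <<'E'
from h import *
R=Ro.from_euler('xyz',[np.pi,0,3.176])
go([.536,-.132,.111],R)
p,d=r.snapshot('wrist'); cv2.imwrite('pics/w1.png',p[:,:,::-1])
for a in r.place_of('wrist','handle')[:2]: print(a, ray('wrist',a['at'],.108))
P=cloud('wrist',d); h=P[(P[:,2]>.104)&(P[:,2]<.118)&(P[:,1]>-.155)&(P[:,1]<-.11)]; print(len(h),h.mean(0) if len(h) else 0)
print(r.read_state())
E
```

```text
time: 2.95
tool_pos: [0.4995, 0.3009, 0.2399]
eef_rot: [3.142, -0.0, 2.95]
force: [1.1, 0.1, -0.1]
grip_width: 0.0913
gripper_force: 0.0
time: 4.08
tool_pos: [0.5341, -0.109, 0.2398]
eef_rot: [3.141, -0.0, -3.107]
force: [-0.1, 0.4, 0.4]
grip_width: 0.0913
gripper_force: 0.0
shift [-0.0028 -0.0576  0.322 ] turn [ 0.0002 -0.0002 -0.0001]
{'at': [300.2, 236.0], 'score': 0.88} [ 0.53965593 -0.13300816  0.108     ]
1466 [ 0.53203034 -0.13244551  0.11073459]
{'time': 4.175, 'joint_pos': array([-2.43566498e-01,  1.30254886e-01,  2.04571345e+00,  1.26033606e-04,
        9.65849356e-01, -1.84961290e+00]), 'dq': array([-0.00019606, -0.00124649,  0.0003925 , -0.00296711, -0.00193401,
       -0.00319195]), 'joint_torque': array([-7.92686921e-01, -5.27893066e+01, -4.15484476e+01, -5.62186015e-02,
        6.20071613e-02,  1.12926980e-02]), 'tool_pos': array([ 0.5341349 , -0.10869758,  0.23986369]), 'eef_rot': array([ 3.14143107e+00, -1.87824986e-04, -3.10641426e+00]), 'force': array([0.28126461, 0.05810872, 0.29002645]), 'wrist_torque': array([0.05253805, 0.06137742, 0.060891  ]), 'gripper_force': 0.0, 'grip_width': 0.09115783485006067}
```

View pics/w1.png

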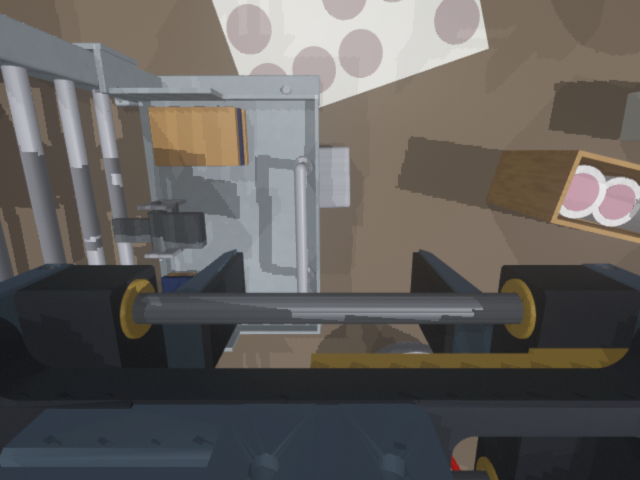

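The wrist view shows the handle bar at column 302 (rows 160–295) and the pawl at (165,225), and the fingers straddle the bar once shifted 23 mm. Descend and grip.

```bash
python3 -m jog '[{"fingers":-1,"x":0,"y":-0.058,"z":0.08,"ax":0,"ay":0,"az":0},{"fingers":-1,"x":0,"y":-0.058,"z":0.16,"ax":0,"ay":0,"az":0},{"fingers":-1,"x":0,"y":-0.058,"z":0.24,"ax":0,"ay":0,"az":0},{"fingers":-1,"x":0,"y":-0.058,"z":0.32,"ax":0,"ay":0,"az":0},{"fingers":-1,"x":0,"y":-0.058,"z":0.32,"ax":0,"ay":0,"az":0},{"fingers":1,"x":0,"y":-0.058,"z":0.32,"ax":0,"ay":0,"az":0},{"fingers":1,"x":0,"y":-0.058,"z":0.32,"ax":0,"ay":0,"az":0},{"fingers":1,"x":0,"y":-0.058,"z":0.32,"ax":0,"ay":0,"az":0},{"fingers":1,"x":0,"y":-0.058,"z":0.32,"ax":0,"ay":0,"az":0},{"fingers":1,"x":0,"y":-0.058,"z":0.32,"ax":0,"ay":0,"az":0},{"fingers":1,"x":0,"y":-0.058,"z":0.32,"ax":0,"ay":0,"az":0},{"fingers":1,"x":0,"y":-0.058,"z":0.32,"ax":0,"ay":0,"az":0}]'
```

```text
time: 5.68
tool_pos: [0.5349, -0.1332, 0.1119]
eef_rot: [3.142, -0.0, -3.108]
force: [-0.7, -1.2, 0.1]
grip_width: 0.0244
gripper_force: 0.0
```

```bash
python3 -m jog '[{"fingers":1,"x":0,"y":0,"z":0,"ax":0,"ay":0,"az":0},{"fingers":1,"x":0,"y":0,"z":0,"ax":0,"ay":0,"az":0},{"fingers":1,"x":0,"y":0,"z":0,"ax":0,"ay":0,"az":0},{"fingers":1,"x":0,"y":0,"z":0,"ax":0,"ay":0,"az":0},{"fingers":1,"x":0,"y":0,"z":0,"ax":0,"ay":0,"az":0}]'
```

```text
time: 6.3
tool_pos: [0.5348, -0.1324, 0.1118]
eef_rot: [3.14, -0.0, -3.108]
force: [1.3, 9.4, 0.4]
grip_width: 0.0091
gripper_force: 30.0
```

```bash
python3 -m jog '[{"fingers":1,"x":0,"y":0,"z":-0.02,"ax":0,"ay":0,"az":0},{"fingers":1,"x":0,"y":0,"z":-0.04,"ax":0,"ay":0,"az":0},{"fingers":1,"x":0,"y":0,"z":-0.06,"ax":0,"ay":0,"az":0},{"fingers":1,"x":0,"y":0,"z":-0.08,"ax":0,"ay":0,"az":0},{"fingers":1,"x":0,"y":0,"z":-0.1,"ax":0,"ay":0,"az":0},{"fingers":1,"x":0,"y":0,"z":-0.12,"ax":0,"ay":0,"az":0},{"fingers":1,"x":0,"y":0,"z":-0.14,"ax":0,"ay":0,"az":0},{"fingers":1,"x":0,"y":0,"z":-0.16,"ax":0,"ay":0,"az":0},{"fingers":1,"x":0,"y":0,"z":-0.18,"ax":0,"ay":0,"az":0},{"fingers":1,"x":0,"y":0,"z":-0.2,"ax":0,"ay":0,"az":0},{"fingers":1,"x":0,"y":0,"z":-0.22,"ax":0,"ay":0,"az":0},{"fingers":1,"x":0,"y":0,"z":-0.24,"ax":0,"ay":0,"az":0},{"fingers":1,"x":0,"y":0,"z":-0.25,"ax":0,"ay":0,"az":0},{"fingers":1,"x":0,"y":0,"z":-0.25,"ax":0,"ay":0,"az":0},{"fingers":1,"x":0,"y":0,"z":-0.25,"ax":0,"ay":0,"az":0}]'
python3 - <<'E'
from h import *
for n in('side','top'):
    p,d=r.snapshot(n); cv2.imwrite(f'pics/{n}1.png',p[:,:,::-1])
    if n=='side': cv2.imwrite('pics/side1c.png',cv2.resize(p[230:450,290:560,::-1],None,fx=2.5,fy=2.5))
    for a in r.outline_of(n,'deck_front')[:1]:
        P=cloud(n,d,a['pixels']); print(n,a['score'],np.percentile(P[:,2],[2,25,50,75,98]).round(3))
E
```

```text
time: 8.18
tool_pos: [0.5348, -0.1324, 0.2114]
eef_rot: [3.14, -0.0, -3.108]
force: [4.3, 7.5, -7.1]
grip_width: 0.0092
gripper_force: 30.0
side 0.63 [0.159 0.162 0.168 0.186 0.208]
top 0.76 [0.01  0.166 0.177 0.198 0.465]
```

View pics/side1c.png

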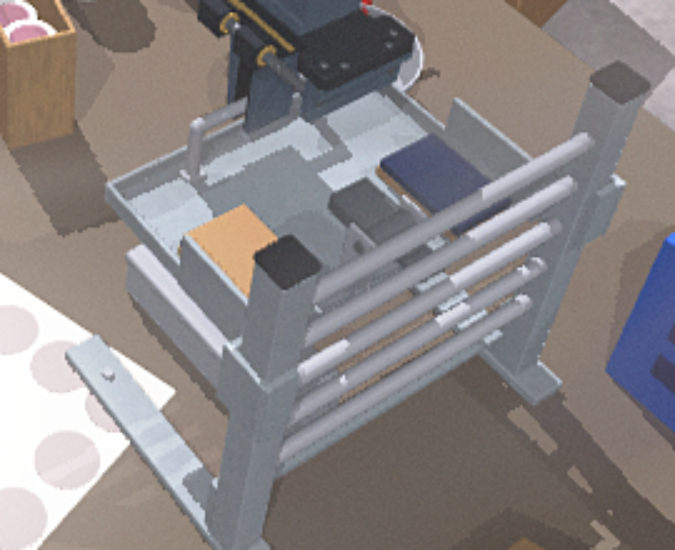

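The shelf is lifted about 99.6 mm and its 7 N weight shows on the wrist. The pawl should be past rung 3, so lower about 20 mm gently.

```bash
python3 -m jog '[{"fingers":1,"x":0,"y":0,"z":0.008,"ax":0,"ay":0,"az":0},{"fingers":1,"x":0,"y":0,"z":0.016,"ax":0,"ay":0,"az":0},{"fingers":1,"x":0,"y":0,"z":0.024,"ax":0,"ay":0,"az":0},{"fingers":1,"x":0,"y":0,"z":0.032,"ax":0,"ay":0,"az":0},{"fingers":1,"x":0,"y":0,"z":0.04,"ax":0,"ay":0,"az":0},{"fingers":1,"x":0,"y":0,"z":0.045,"ax":0,"ay":0,"az":0},{"fingers":1,"x":0,"y":0,"z":0.048,"ax":0,"ay":0,"az":0},{"fingers":1,"x":0,"y":0,"z":0.05,"ax":0,"ay":0,"az":0},{"fingers":1,"x":0,"y":0,"z":0.05,"ax":0,"ay":0,"az":0},{"fingers":1,"x":0,"y":0,"z":0.05,"ax":0,"ay":0,"az":0}]'
```

```text
time: 9.62
tool_pos: [0.5348, -0.1324, 0.1918]
eef_rot: [3.14, -0.0, -3.108]
force: [0.6, 9.5, 2.0]
grip_width: 0.0094
gripper_force: 30.0
```

The pawl is bearing: the weight has left the wrist. Release and rise.

```bash
python3 -m jog '[{"fingers":-1,"x":0,"y":0,"z":0,"ax":0,"ay":0,"az":0},{"fingers":-1,"x":0,"y":0,"z":0,"ax":0,"ay":0,"az":0},{"fingers":-1,"x":0,"y":0,"z":0,"ax":0,"ay":0,"az":0},{"fingers":-1,"x":0,"y":0,"z":0,"ax":0,"ay":0,"az":0},{"fingers":-1,"x":0,"y":0,"z":0,"ax":0,"ay":0,"az":0},{"fingers":-1,"x":0,"y":0,"z":0,"ax":0,"ay":0,"az":0},{"fingers":-1,"x":0,"y":0,"z":0,"ax":0,"ay":0,"az":0},{"fingers":-1,"x":0,"y":0,"z":-0.08,"ax":0,"ay":0,"az":0},{"fingers":-1,"x":0,"y":0,"z":-0.16,"ax":0,"ay":0,"az":0},{"fingers":-1,"x":0,"y":0,"z":-0.24,"ax":0,"ay":0,"az":0},{"fingers":-1,"x":0,"y":0,"z":-0.3,"ax":0,"ay":0,"az":0},{"fingers":-1,"x":0,"y":0,"z":-0.3,"ax":0,"ay":0,"az":0},{"fingers":-1,"x":0,"y":0,"z":-0.3,"ax":0,"ay":0,"az":0},{"fingers":-1,"x":0,"y":0,"z":-0.3,"ax":0,"ay":0,"az":0}]'
python3 - <<'E'
from h import *
p,d=r.snapshot('side')
P=cloud('side',d)
h=P[(abs(P[:,0]-.535)<.05)&(abs(P[:,1]+.132)<.012)&(P[:,2]>.17)&(P[:,2]<.21)]; print(len(h),np.median(h,0),h.max(0)) # handle
s=r.read_state(); print(s['tool_pos'])
# bin: TCP 60 mm forward of origin, tool tilted, leaning to the front
b=np.array([.5078,.189]); bx=np.deg2rad(-100.8); f=-np.array([np.cos(bx),np.sin(bx)])
def tool(yaw,t):  # tool y along +-y of the part with heading yaw, z down, leaning by t towards its front
    ex=np.array([np.cos(yaw),np.sin(yaw),0]); ez=np.array([0,0,-1.])
    z=np.cos(t)*ez+np.sin(t)*ex; 
    for sg in (1,-1):
        x=sg*(np.cos(t)*ex-np.sin(t)*ez); y=np.cross(z,x); R=Ro.from_matrix(np.stack([x,y,z],1))
        q=(Ro.from_euler('xyz',s['eef_rot']).inv()*R).as_rotvec(); print(sg,q.round(3)); yield R
for t in (0,.35):
  for R in tool(bx,t):
    g=np.array([*(b+.075*f),.088]); print(t,R.as_euler('xyz').round(3)); go(g-.003*R.apply([0,0,1])+[0,0,.12],R)
E
```

```text
time: 11.38
tool_pos: [0.5345, -0.1331, 0.3107]
eef_rot: [3.141, -0.002, -3.108]
force: [-0.5, 0.1, -0.5]
grip_width: 0.0913
gripper_force: 0.0
280 [ 0.5327971  -0.13547794  0.19036488] [ 0.58486728 -0.12669139  0.19392152]
[ 0.53454723 -0.13308531  0.31087587]
1 [ 1.000e-03 -1.000e-03 -1.349e+00]
0 [-3.142  0.    -1.759]
shift [-0.0019  0.9898  0.2502] turn [ 9.000e-04 -6.000e-04 -8.586e-01]
-1 [-1.000e-03 -2.000e-03  1.793e+00]
0 [3.142 0.    1.382]
shift [-0.0019  0.9898  0.2502] turn [-6.0000e-04 -1.0000e-03  1.1414e+00]
1 [ 0.237  0.294 -1.334]
0.35 [-3.142 -0.35  -1.759]
shift [-0.0025  0.9923  0.2506] turn [ 0.1511  0.1872 -0.8491]
-1 [ 0.312 -0.252  1.773]
0.35 [3.142 0.35  1.382]
shift [-0.0025  0.9923  0.2506] turn [ 0.1989 -0.1604  1.1285]
```

```bash
python3 - <<'E'
from h import *
P=cloud('top',np.load('top0.npy'))
for nm,b in dict(label_box=(.36,.47,.2,.32,.08,.1),jar=(.58,.7,.19,.31,.06,.105)).items():
    B=P[(P[:,0]>b[0])&(P[:,0]<b[1])&(P[:,1]>b[2])&(P[:,1]<b[3])&(P[:,2]>b[4])&(P[:,2]<b[5])]
    print(nm,cv2.boxPoints(cv2.minAreaRect(B[:,:2].astype(np.float32))).round(3).tolist())
s=r.read_state();Rt=Ro.from_euler('xyz',s['eef_rot']);print('cam in tool',Rt.inv().apply(cam('wrist')[1]-s['tool_pos']))
b=np.array([.5078,.189]);t=.35
def T(h,t):
    ex=np.array([np.cos(h),np.sin(h),0]); ez=np.array([0,0,-1.]); z=np.cos(t)*ez+np.sin(t)*ex; x=-(np.cos(t)*ex-np.sin(t)*ez)
    return Ro.from_matrix(np.stack([x,np.cross(z,x),z],1))
h=np.deg2rad(-100.8); R=T(h,t); g=np.array([*(b-.082*np.array([np.cos(h),np.sin(h)])),.09]); tcp=g-.003*R.apply([0,0,1])
print(g,R.as_euler('xyz')); a=go(tcp+[0,0,.13],R); go(tcp,R,a)
E
```

```text
label_box [[0.3889999985694885, 0.289000004529953], [0.39399999380111694, 0.21400000154972076], [0.4440000057220459, 0.21699999272823334], [0.4390000104904175, 0.2919999957084656]]
jar [[0.5899999737739563, 0.2529999911785126], [0.640999972820282, 0.20600000023841858], [0.6859999895095825, 0.2549999952316284], [0.6349999904632568, 0.3019999861717224]]
cam in tool [ 0.06794078 -0.00063371 -0.14894137]
[0.52316527 0.26954755 0.09      ] [3.14159265 0.35       1.38230077]
shift [-0.0063  1.0094  0.2206] turn [ 0.1989 -0.1604  1.1285]
shift [0.1114 0.     0.3053] turn [0. 0. 0.]
```

```bash
python3 -m jog '[{"fingers":-1,"x":0,"y":0.9,"z":0.1,"ax":0.1,"ay":-0.08,"az":0.565},{"fingers":-1,"x":0,"y":0.9,"z":0.1,"ax":0.1,"ay":-0.08,"az":0.565},{"fingers":-1,"x":0,"y":0.9,"z":0.1,"ax":0.1,"ay":-0.08,"az":0.565},{"fingers":-1,"x":0,"y":0.9,"z":0.1,"ax":0.1,"ay":-0.08,"az":0.565},{"fingers":-1,"x":0,"y":0.9,"z":0.1,"ax":0.1,"ay":-0.08,"az":0.565},{"fingers":-1,"x":0,"y":0.9,"z":0.1,"ax":0.1,"ay":-0.08,"az":0.565},{"fingers":-1,"x":0,"y":0.9,"z":0.1,"ax":0.1,"ay":-0.08,"az":0.565},{"fingers":-1,"x":0,"y":0.9,"z":0.1,"ax":0.1,"ay":-0.08,"az":0.565}]'
cat >> h.py <<'E'
def T(h,t):
    ex=np.array([np.cos(h),np.sin(h),0]); ez=np.array([0,0,-1.]); z=np.cos(t)*ez+np.sin(t)*ex; x=-(np.cos(t)*ex-np.sin(t)*ez)
    return Ro.from_matrix(np.stack([x,np.cross(z,x),z],1))
HB=np.deg2rad(-100.8); HR=np.arctan2(EX[1],EX[0])
def tcp(xy,z,R): return np.array([*xy,z])-.003*R.apply([0,0,1])
E
python3 - <<'E'
from h import *
R=T(HB,.35); a=go(tcp([.5232,.2695],.22,R),R); go(tcp([.5232,.2695],.09,R),R,a)
E
```

```text
time: 12.42
tool_pos: [0.5222, 0.2291, 0.2707]
eef_rot: [-3.054, 0.174, 2.296]
force: [-0.5, -1.0, 1.6]
grip_width: 0.0918
gripper_force: 0.0
shift [0.0951 0.0798 0.0983] turn [ 0.0992 -0.0792  0.5657]
shift [0.1114 0.     0.3053] turn [0. 0. 0.]
```

```bash
python3 -m jog '[{"fingers":-1,"x":0.095,"y":0.08,"z":0.098,"ax":0.099,"ay":-0.079,"az":0.566},{"fingers":-1,"x":0.095,"y":0.08,"z":0.098,"ax":0.099,"ay":-0.079,"az":0.566},{"fingers":-1,"x":0.095,"y":0.08,"z":0.098,"ax":0.099,"ay":-0.079,"az":0.566},{"fingers":-1,"x":0.095,"y":0.08,"z":0.098,"ax":0.099,"ay":-0.079,"az":0.566},{"fingers":-1,"x":0.095,"y":0.08,"z":0.098,"ax":0.099,"ay":-0.079,"az":0.566},{"fingers":-1,"x":0.095,"y":0.08,"z":0.098,"ax":0.099,"ay":-0.079,"az":0.566},{"fingers":-1,"x":0.095,"y":0.08,"z":0.098,"ax":0.099,"ay":-0.079,"az":0.566},{"fingers":-1,"x":0.095,"y":0.08,"z":0.098,"ax":0.099,"ay":-0.079,"az":0.566}]'
python3 - <<'E'
from h import *
R=T(HB,.35); go(tcp([.5232,.2695],.09,R),R)
p,d=r.snapshot('wrist'); cv2.imwrite('pics/w2.png',p[:,:,::-1])
P=cloud('wrist',d); B=P[(P[:,2]>.110)&(P[:,2]<.124)&(P[:,0]>.45)&(P[:,0]<.57)&(P[:,1]<.33)]
print(len(B),cv2.minAreaRect(B[:,:2].astype(np.float32)))
E
```

```text
time: 13.42
tool_pos: [0.5243, 0.2677, 0.2242]
eef_rot: [3.14, 0.348, 1.38]
force: [0.8, 0.5, -0.9]
grip_width: 0.0911
gripper_force: 0.0
shift [ 0.1182 -0.0039  0.3065] turn [ 0.0003 -0.001  -0.0014]
2400 ((0.5090430378913879, 0.18931278586387634), (0.2206035554409027, 0.06018587946891785), 79.12476348876953)
```

View pics/w2.png

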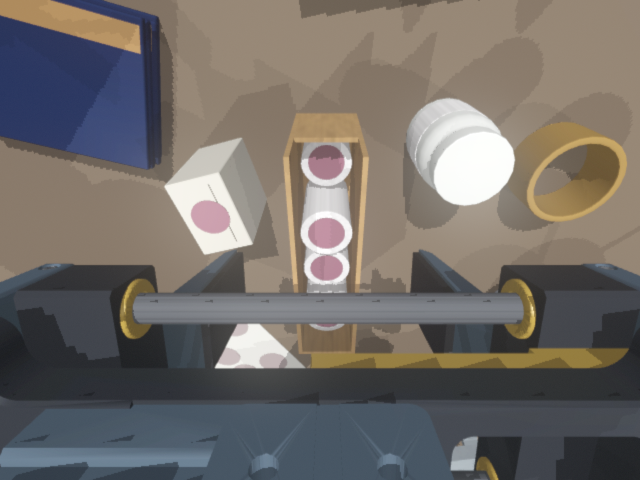

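The bin lies centred between the fingers (columns 290–365). Its low front wall is at the top (row 125), and the jar (460,150) and box (215,195) are clear. Descend and grip.

```bash
python3 -m jog '[{"fingers":-1,"x":0.04,"y":-0.002,"z":0.1,"ax":0,"ay":0,"az":0},{"fingers":-1,"x":0.08,"y":-0.002,"z":0.2,"ax":0,"ay":0,"az":0},{"fingers":-1,"x":0.118,"y":-0.002,"z":0.307,"ax":0,"ay":0,"az":0},{"fingers":-1,"x":0.118,"y":-0.002,"z":0.307,"ax":0,"ay":0,"az":0},{"fingers":-1,"x":0.118,"y":-0.002,"z":0.307,"ax":0,"ay":0,"az":0},{"fingers":1,"x":0.118,"y":-0.002,"z":0.307,"ax":0,"ay":0,"az":0},{"fingers":1,"x":0.118,"y":-0.002,"z":0.307,"ax":0,"ay":0,"az":0},{"fingers":1,"x":0.118,"y":-0.002,"z":0.307,"ax":0,"ay":0,"az":0},{"fingers":1,"x":0.118,"y":-0.002,"z":0.307,"ax":0,"ay":0,"az":0},{"fingers":1,"x":0.118,"y":-0.002,"z":0.307,"ax":0,"ay":0,"az":0},{"fingers":1,"x":0.118,"y":-0.002,"z":0.307,"ax":0,"ay":0,"az":0},{"fingers":1,"x":0.118,"y":-0.002,"z":0.307,"ax":0,"ay":0,"az":0}]'
python3 - <<'E'
from h import *
s=r.read_state(); print(s['tool_pos'])
# grip lies 82 mm ahead of the bin's origin; first before the mouth (bin origin at rack x=-.30), then in
R=T(HR,.35); print('rack heading',HR)
z=.09
a=go(tcp(rk(-.30-.082,.052),z,R),R); go(tcp(rk(-.037-.082,.052),z,R),R,a)
E
```

```text
time: 14.98
tool_pos: [0.5243, 0.2707, 0.093]
eef_rot: [3.14, 0.349, 1.378]
force: [-2.6, 0.4, 6.0]
grip_width: 0.0602
gripper_force: 30.0
[0.52433752 0.27065881 0.09303555]
rack heading -1.5358895588982027
shift [-0.179   0.1716  0.066 ] turn [-0.0485 -0.0007 -0.1364]
shift [-0.6176 -0.      0.2255] turn [0. 0. 0.]
```

```bash
python3 -m jog '[{"fingers":1,"x":-0.04,"y":0,"z":0.0145,"ax":0,"ay":0,"az":0},{"fingers":1,"x":-0.08,"y":0,"z":0.029,"ax":0,"ay":0,"az":0},{"fingers":1,"x":-0.12,"y":0,"z":0.044,"ax":0,"ay":0,"az":0},{"fingers":1,"x":-0.15,"y":0.02,"z":0.055,"ax":0,"ay":0,"az":0},{"fingers":1,"x":-0.179,"y":0.05,"z":0.065,"ax":-0.008,"ay":0,"az":-0.02},{"fingers":1,"x":-0.179,"y":0.08,"z":0.065,"ax":-0.016,"ay":0,"az":-0.045},{"fingers":1,"x":-0.179,"y":0.11,"z":0.065,"ax":-0.024,"ay":0,"az":-0.07},{"fingers":1,"x":-0.179,"y":0.14,"z":0.065,"ax":-0.033,"ay":0,"az":-0.095},{"fingers":1,"x":-0.179,"y":0.172,"z":0.065,"ax":-0.041,"ay":0,"az":-0.115},{"fingers":1,"x":-0.179,"y":0.172,"z":0.065,"ax":-0.0485,"ay":-0.0007,"az":-0.136},{"fingers":1,"x":-0.179,"y":0.172,"z":0.065,"ax":-0.0485,"ay":-0.0007,"az":-0.136},{"fingers":1,"x":-0.179,"y":0.172,"z":0.065,"ax":-0.0485,"ay":-0.0007,"az":-0.136}]'
python3 - <<'E'
from h import *
for n in('top','side'):
    p,d=r.snapshot(n); cv2.imwrite(f'pics/{n}2.png',p[:,:,::-1])
    P=cloud(n,d); B=P[(P[:,2]>.105)&(P[:,2]<.124)&(P[:,0]>.48)&(P[:,0]<.66)&(P[:,1]<.13)&(P[:,1]>-.06)]
    print(len(B),cv2.minAreaRect(B[:,:2].astype(np.float32)) if len(B)>9 else 0, B.min(0),B.max(0))
    P=P[(P[:,2]>.035)&(P[:,2]<.05)&(P[:,0]>.42)&(P[:,0]<.56)&(P[:,1]<-.06)&(P[:,1]>-.13)]; print('tin',P.min(0),P.max(0))
R=T(HR,.35); go(tcp(rk(-.037-.082,.052),.09,R),R)
E
```

```text
time: 16.48
tool_pos: [0.5773, 0.1826, 0.093]
eef_rot: [3.141, 0.35, 1.605]
force: [2.8, -3.7, 3.7]
grip_width: 0.0596
gripper_force: 30.0
338 ((0.580938458442688, 0.06010091304779053), (0.0606248639523983, 0.1382960081100464), 1.6559712886810303) [ 0.54930917 -0.00938526  0.10512192] [0.61252072 0.12997811 0.1237944 ]
tin [ 0.46043554 -0.12952951  0.03546633] [ 0.52501649 -0.08548771  0.04995745]
704 ((0.5807887315750122, 0.05847060680389404), (0.06446496397256851, 0.14411596953868866), 2.39035964012146) [ 0.54657307 -0.01396975  0.10506836] [0.61472933 0.12962974 0.12208136]
tin [ 0.45942557 -0.12986963  0.03544911] [ 0.46688714 -0.09067538  0.04776001]
shift [-6.174e-01 -1.000e-04  2.259e-01] turn [ 0.0002  0.0001 -0.0005]
```

View pics/top2.png

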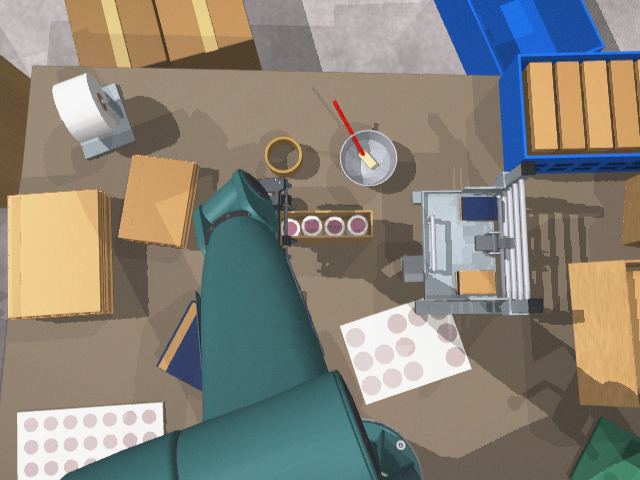

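The bin is now square in front of the mouth (285–372, 223), in line with the free side beside the tin (410,268). Slide it in, stopping short.

```bash
python3 -m jog '[{"fingers":1,"x":-0.04,"y":0,"z":0.0146,"ax":0,"ay":0,"az":0},{"fingers":1,"x":-0.08,"y":0,"z":0.0292,"ax":0,"ay":0,"az":0},{"fingers":1,"x":-0.12,"y":0,"z":0.0438,"ax":0,"ay":0,"az":0},{"fingers":1,"x":-0.16,"y":0,"z":0.0584,"ax":0,"ay":0,"az":0},{"fingers":1,"x":-0.2,"y":0,"z":0.073,"ax":0,"ay":0,"az":0},{"fingers":1,"x":-0.24,"y":0,"z":0.0876,"ax":0,"ay":0,"az":0},{"fingers":1,"x":-0.28,"y":0,"z":0.1022,"ax":0,"ay":0,"az":0},{"fingers":1,"x":-0.32,"y":0,"z":0.1168,"ax":0,"ay":0,"az":0},{"fingers":1,"x":-0.36,"y":0,"z":0.1314,"ax":0,"ay":0,"az":0},{"fingers":1,"x":-0.4,"y":0,"z":0.146,"ax":0,"ay":0,"az":0},{"fingers":1,"x":-0.44,"y":0,"z":0.1606,"ax":0,"ay":0,"az":0},{"fingers":1,"x":-0.48,"y":0,"z":0.1752,"ax":0,"ay":0,"az":0},{"fingers":1,"x":-0.52,"y":0,"z":0.1898,"ax":0,"ay":0,"az":0},{"fingers":1,"x":-0.55,"y":0,"z":0.2008,"ax":0,"ay":0,"az":0},{"fingers":1,"x":-0.57,"y":0,"z":0.2081,"ax":0,"ay":0,"az":0},{"fingers":1,"x":-0.57,"y":0,"z":0.2081,"ax":0,"ay":0,"az":0}]'
python3 -m jog '[{"fingers":1,"x":-0.01,"y":0,"z":0.0037,"ax":0,"ay":0,"az":0},{"fingers":1,"x":-0.02,"y":0,"z":0.0073,"ax":0,"ay":0,"az":0},{"fingers":1,"x":-0.03,"y":0,"z":0.011,"ax":0,"ay":0,"az":0},{"fingers":1,"x":-0.04,"y":0,"z":0.0146,"ax":0,"ay":0,"az":0},{"fingers":1,"x":-0.04,"y":0,"z":0.0146,"ax":0,"ay":0,"az":0}]'
python3 - <<'E'
from h import *
s=r.read_state(); d=np.array(s['tool_pos'])[:2]-O; print('grip rack', d@EX,d@EY)
E
```

```text
time: 18.58
tool_pos: [0.5857, -0.0603, 0.093]
eef_rot: [3.141, 0.35, 1.605]
force: [1.6, -5.2, 3.8]
grip_width: 0.0599
gripper_force: 30.0
time: 19.2
tool_pos: [0.5863, -0.0766, 0.093]
eef_rot: [3.141, 0.35, 1.605]
force: [0.9, 2.6, 6.8]
grip_width: 0.0598
gripper_force: 30.0
grip rack -0.12370435387578323 0.05217622261326089
```

```bash
python3 -m jog '[{"fingers":1,"x":-0.004,"y":0,"z":0.0015,"ax":0,"ay":0,"az":0},{"fingers":1,"x":-0.008,"y":0,"z":0.003,"ax":0,"ay":0,"az":0},{"fingers":1,"x":-0.01,"y":0,"z":0.0037,"ax":0,"ay":0,"az":0},{"fingers":1,"x":-0.01,"y":0,"z":0.0037,"ax":0,"ay":0,"az":0}]'
python3 -m jog '[{"fingers":1,"x":-0.003,"y":0,"z":0.0011,"ax":0,"ay":0,"az":0},{"fingers":1,"x":-0.005,"y":0,"z":0.0018,"ax":0,"ay":0,"az":0},{"fingers":1,"x":-0.005,"y":0,"z":0.0018,"ax":0,"ay":0,"az":0}]'
```

```text
time: 19.7
tool_pos: [0.5865, -0.0804, 0.0929]
eef_rot: [3.141, 0.349, 1.605]
force: [-0.3, 8.5, 8.8]
grip_width: 0.0601
gripper_force: 30.0
time: 20.08
tool_pos: [0.5866, -0.0825, 0.093]
eef_rot: [3.141, 0.349, 1.605]
force: [0.4, 7.5, 8.9]
grip_width: 0.0598
gripper_force: 30.0
```

```bash
python3 -m jog '[{"fingers":1,"x":-0.003,"y":0,"z":0.0011,"ax":0,"ay":0,"az":0},{"fingers":1,"x":-0.006,"y":0,"z":0.0022,"ax":0,"ay":0,"az":0},{"fingers":1,"x":-0.006,"y":0,"z":0.0022,"ax":0,"ay":0,"az":0}]'
python3 - <<'E'
from h import *
for n in('side','top','wrist'):
    p,d=r.snapshot(n); cv2.imwrite(f'pics/{n}3.png',p[:,:,::-1])
    for t in('bin_front','bin'):
        for a in r.place_of(n,t)[:1]:
            q=ray(n,a['at'],0)[:2]-O; print(n,t,a['score'],q@EX,q@EY)
E
```

```text
time: 20.45
tool_pos: [0.5866, -0.0833, 0.0929]
eef_rot: [3.14, 0.347, 1.605]
force: [-3.7, 31.1, 16.1]
grip_width: 0.0599
gripper_force: 30.0
top bin_front 0.22 -0.39686106504146357 0.23093087008193922
top bin 0.61 -0.034710372112327435 0.05202995030358164
wrist bin_front 0.66 -0.1418459070971184 0.0541920566855648
wrist bin 0.94 -0.03641897878878624 0.0535929818092244
```

View pics/wrist3.png

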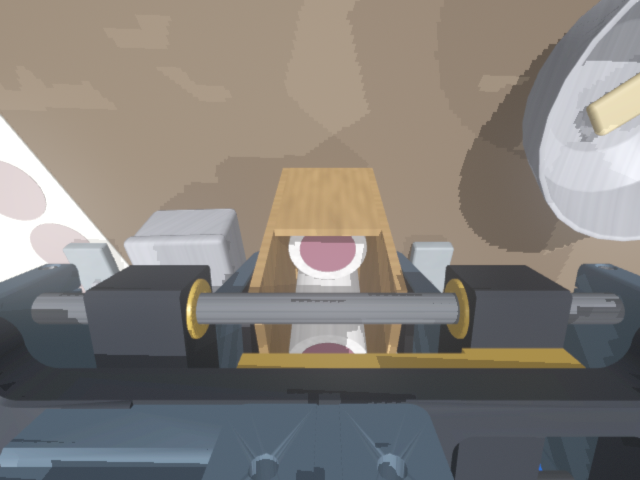

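The wrist view shows the bin (front wall at 330,200) square between the feet, with the tin to the left at (185,240). The 31 N confirms it is against the rail. Relax, open and back off along the tool axis.

```bash
python3 -m jog '[{"fingers":1,"x":0.004,"y":0,"z":-0.0015,"ax":0,"ay":0,"az":0},{"fingers":1,"x":0.004,"y":0,"z":-0.0015,"ax":0,"ay":0,"az":0},{"fingers":-1,"x":0.004,"y":0,"z":-0.0015,"ax":0,"ay":0,"az":0},{"fingers":-1,"x":0.004,"y":0,"z":-0.0015,"ax":0,"ay":0,"az":0},{"fingers":-1,"x":0.004,"y":0,"z":-0.0015,"ax":0,"ay":0,"az":0},{"fingers":-1,"x":0.004,"y":0,"z":-0.0015,"ax":0,"ay":0,"az":0},{"fingers":-1,"x":0.004,"y":0,"z":-0.0015,"ax":0,"ay":0,"az":0},{"fingers":-1,"x":0.004,"y":0,"z":-0.0015,"ax":0,"ay":0,"az":0},{"fingers":-1,"x":0.004,"y":0,"z":-0.06,"ax":0,"ay":0,"az":0},{"fingers":-1,"x":0.004,"y":0,"z":-0.15,"ax":0,"ay":0,"az":0},{"fingers":-1,"x":0.004,"y":0,"z":-0.25,"ax":0,"ay":0,"az":0},{"fingers":-1,"x":0.004,"y":0,"z":-0.4,"ax":0,"ay":0,"az":0},{"fingers":-1,"x":0.004,"y":0,"z":-0.4,"ax":0,"ay":0,"az":0},{"fingers":-1,"x":0.004,"y":0,"z":-0.4,"ax":0,"ay":0,"az":0},{"fingers":-1,"x":0.004,"y":0,"z":-0.4,"ax":0,"ay":0,"az":0}]'
python3 - <<'E'
from h import *
p,d=r.snapshot('wrist'); cv2.imwrite('pics/w4.png',p[:,:,::-1])
for t in('bin_front','bin','deck_front','handle'):
    for a in r.place_of('wrist',t)[:1]:
        q=ray('wrist',a['at'],{'deck_front':.138,'handle':.187}.get(t,0))[:2]-O; print(t,a['score'],q@EX,q@EY)
P=cloud('wrist',d); B=P[(P[:,2]>.055)&(P[:,2]<.125)]; q=np.c_[(B[:,:2]-O)@EX,(B[:,:2]-O)@EY]
m=(q[:,0]>-.16)&(q[:,0]<-.088)&(q[:,1]>.01)&(q[:,1]<.095); print(cv2.minAreaRect(q[m].astype(np.float32)),B[m][:,2].max())
h=P[(abs(P[:,0]-.535)<.04)&(abs(P[:,1]+.133)<.01)&(P[:,2]>.17)&(P[:,2]<.21)]; print('handle top',np.percentile(h[:,2],[50,95]) if len(h) else 0)
E
```

```text
time: 22.78
tool_pos: [0.5838, -0.0298, 0.2416]
eef_rot: [-3.14, 0.35, 1.606]
force: [0.7, -0.3, -0.3]
grip_width: 0.0914
gripper_force: 0.0
bin_front 0.7 -0.19176252480284603 0.22086997725575797
bin 0.82 -0.034711383066564454 0.0568365444612497
deck_front 0.64 -0.08242162727514457 0.0029602504710855267
handle 0.61 -0.0680813595595825 -0.00034154397647289357
((-0.11651571840047836, 0.05373166874051094), (0.05688990652561188, 0.0601363442838192), 0.10564964264631271) 0.12038313541112478
handle top [0.19030052 0.192325  ]
```

View pics/w4.png

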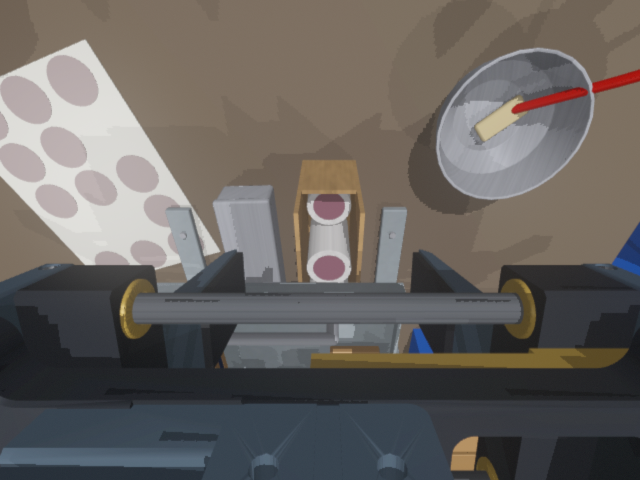

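The bin stands square beside the tin with its front edge at rack x = -0.145, as required. The shelf is on the third rung and the gripper is clear of everything.

```bash
python3 -c "
from cell import r
print(r.finish_job())"
```

```text
the job is handed in; nothing more can be done
None
```

I handed the job in at about 23 s, with no verdict returned: the shelf's pawl stands on the third rung, and the bin is square against the rear rail beside the tin with its low front facing out.

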